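Stack the pinned sampling trays

TASK

Put the three white plastic trays together as one stack where the tray without a handle wall stands: first set the deep handled tray on it, with the small tape roll still lying inside, then the shallow handled tray on top, each with its corner pins fully down in the sockets of the tray below (either way round). Lower the trays rather than dropping them, leave the bottom tray in its place, and do not disturb the bottles.

Things in the scene. Friction and masses are not known exactly. Their poses are not given: they have to be found in the camera images.
- bottom_tray: White plastic tray without handle wall, the bottom of the stack, 160 (x) x 110 (y) x 70 mm, 0.8 kg, loose, a gauze pack inside. Origin: tray centre at pin-tip level (it stands on its pins: z = 0); x along the 160 mm side, z up. The three trays stand at the left of the trolley, the right of the trolley and on the side table, in any order. A tray seated on a 70 mm tray has its origin 58 mm above it.
- bottom_socket (a point): Mouth centre of one corner socket of the bottom tray (x = +68, y = +43, z = 70 mm from its origin). Every tray has four, at x = +-68, y = +-43 mm in the tops of its corner posts: square, 13 mm wide, 16 mm deep. Post tops are the tray's highest part; its 4 mm walls end 4 mm lower.
- deep_tray: White plastic tray, same footprint, pins and sockets, 70 mm high, about 0.36 kg, with a handle wall 12 mm thick (in x) across its middle along its y, over the full width; pinch it across x from above. Wall top 67 mm above the origin, tray floor 16 mm above it; the compartments either side are 70 mm long in x. Origin and axes as for bottom_tray.
- deep_pin (a point): Tip of one corner pin of the deep tray (x = +68, y = +43, z = 0 mm from its origin). Every tray has four under its corners, at x = +-68, y = +-43 mm: round, 10 mm diameter, 12 mm long, the lower 7 mm tapering to 5 mm at the tip. Seated, the floor underside (12 mm above the origin) rests on the post tops below.
- shallow_tray: White plastic tray, same footprint, pins and sockets, 50 mm high, about 0.30 kg, with a handle wall 12 mm thick (in x) across its middle along its y; wall top 47 mm above the origin, tray floor 16 mm above it. It starts apart from the others. Origin and axes as for bottom_tray.
- tape_roll: Small roll of white tape, 38 mm diameter, 12 mm high, lying flat and loose on the floor of one compartment of the deep tray. Origin at the centre of its underside.
- pink_bottle: Tall plastic bottle with pink liquid, 88 mm diameter, 286 mm high, loose, stands on the trolley between the left and the right tray place. Origin at the centre of its foot.
- green_bottle: Green bottle, 64 mm diameter, 160 mm high, loose, stands on the side table behind the tray place there. Origin at the centre of its foot.
- cotton_jar: Glass jar of cotton with its lid on, fixed, 123 mm diameter, 135 mm high with the lid, stands on the trolley nearer the robot than the pink bottle. Origin at the centre of its foot.
- rack_a: Fixed tube rack with tubes, 137 (x) x 264 (y) x 111 mm, at the far right of the trolley; origin at the centre of its underside. (At the far left of the trolley, behind the tray place, stands a fixed foam tray of capped tubes, 112 mm high.)

How it is judged (in metres and radians):
On the way:
1. the deep tray is seated on the bottom tray and let go (horizontal distance between deep_tray and bottom_tray below 0.005 m and z of deep_tray in the frame of bottom_tray between 0.055 and 0.061 m and angle between the x axis of deep_tray and the x axis of bottom_tray, either way round below 0.06 rad and contact force between the fingers and deep_tray below 0.05 N), for 0.2 s.
At the end, for the whole second after the job is handed in: Deep tray seated on bottom tray, shallow tray on deep tray: centres within 5 mm, origins 58 +-3 mm apart in height, sides aligned within 0.06 rad either way round, level, at rest; tape roll inside the deep tray; bottom tray within 30 mm of its start (horizontal distance between deep_tray and bottom_tray below 0.005 m and z of deep_tray in the frame of bottom_tray between 0.055 and 0.061 m and angle between the x axis of deep_tray and the x axis of bottom_tray, either way round below 0.06 rad and horizontal distance between shallow_tray and deep_tray below 0.005 m and z of shallow_tray in the frame of deep_tray between 0.055 and 0.061 m and angle between the x axis of shallow_tray and the x axis of deep_tray, either way round below 0.06 rad and angle between bottom_tray's own z axis and vertical below 0.03 rad and angle between shallow_tray's own z axis and vertical below 0.05 rad and z of tape_roll in the frame of deep_tray between 0.01 and 0.055 m and horizontal distance between tape_roll and deep_tray below 0.085 m and distance of bottom_tray from where it was at the start of the episode below 0.03 m and linear speed of each of deep_tray, shallow_tray below 0.02 m/s); the robot touches nothing.
It fails at once if a bottle is pushed more than 25 mm or tipped (distance of any of pink_bottle, green_bottle from where it was at the start of the episode above 0.025 m or angle between any of pink_bottle, green_bottle's own z axis and vertical above 0.25 rad).
It fails at once if a tray is dropped (falls free from more than about 15 mm) ((contact force between the fingers and deep_tray below 0.01 N and linear speed of deep_tray above 0.55 m/s) or (contact force between the fingers and shallow_tray below 0.01 N and linear speed of shallow_tray above 0.55 m/s)).
It also fails if it takes over 72 s, if anything falls off the work surface, if the arm or the gripper's body presses on something with over 40 N, if the wrist force passes 120 N, or if a joint passes its speed limit or range.

ROBOT

A 6-joint arm with a two-finger parallel gripper is mounted at the origin on a cart in front of the work surface, level with it; the furniture and walls round the work are solid. World frame = base frame: x ahead of the robot, y to its left, z up, the work surface at z = 0. Lengths are in mm, angles in rad, forces in N, time in s.
With the tool pointing down it reaches from about 400 to 825 mm from the base axis. Payload 7 kg.
Tool frame: the origin (TCP) lies midway between the tips of the shut fingers; the grasp point (between the pads) lies 19 mm behind it; z points along the fingers, y is the direction in which the jaws open and shut (so a half turn about z gives the same grasp; the last joint's range is limited). The gripper opens to 88 mm and grips with 3 to 60 N. Pads are 19 mm wide; open, the fingers measure 130 mm over their backs; the gripper's body (78 mm by 193 mm) begins 47 mm behind the grasp point.
Start: joints at [-0.934, 0.359, 0.012, 0, -1.224, -0.288], TCP at [230.668, -634.34, 226.561] pointing down, gripper open.
Joint ranges: [-3.07, 3.07], [-1.43, 2.12], [-1.02, 1.25], [-3.03, 1.67], [-3.05, -0], [-3.03, 3.03]. Speed limits (rad/s): [2.39, 2.39, 3.01, 3.14, 3.14, 3.14].

INTERFACE

Orientations are given as [roll, pitch, yaw] about the fixed x, y, z axes, in that order (R = Rz(yaw) Ry(pitch) Rx(roll)).
In Python, from workcell import sensors, imaging, r gives the robot as it stands.
- The arm moves only by the shell command python3 -m creep 'ROWS' [FORCE]. ROWS is JSON, a list of rows, each a list of 3 entries, a list of its own where there are three numbers: the shift along the tool's x, y, z normalised to -1 to 1, where 1 is 0.12 m, then the turn about the tool's z normalised to -1 to 1, where 1 is pi rad, then the gripper command: -1 is shut, 1 is fully open, values between are in proportion. A call has 1 to 12 rows; each row is the pose to reach, as a shift and turn from the pose measured when the call began, along the tool's axes at that moment, turning the shorter way round; what a row does not reach only later rows make up. A row lasts 1/8 s, in which the tool goes at most 62.5 mm and 10.7 degrees, less where a joint would pass 70% of its speed; a pose out of reach is approached as far as the arm can. A call with a number of a shift or a turn outside -1 to 1 is refused whole. A call with a gripper value outside its range is refused whole. The fingers move at their own pace and stop on an object; FORCE is the grip in N (left out, the last holds). Time passes only in rows, so rows that repeat a pose let the fingers close. It gives the time, the measured TCP pose, the force and the opening at its end, in the units of the state.
- sensors.read_state(): the state, without advancing time (a new reading comes with each control period).
- imaging.get_image(name): name is "side" or "top" or "wrist"; returns a dict with "img" (384x512x3 uint8, red, green, blue), "range_z" (384x512 float32, mm along the optical axis (not along the pixel's ray), 0 where there is no reading), "fx", "fy", "cx", "cy" (pixels), "rvec" (rotation vector, rad) and "tvec" (3), from world to camera coordinates, as OpenCV has them. Camera axes: x right, y down, z forward; pixel columns grow to the right and rows downward; lengths in mm; the calibration is good to about 2 mm. The wrist camera is an equidistant fisheye: a pixel r from the principal point sees the ray r / f radians off the axis. A picture is of the moment at which its call begins.
- r.hand_in(): hands the job in, once; it reports no verdict.
The state is a dict: "time": time; "qpos": joint angles; "qvel": joint speeds; "tau": joint torques, N m; "position": TCP position; "tool_rot": TCP orientation; "wrist_force": force on the tool from outside, world axes, zero at the start; "torque": the same for the moment, N m; "opening": opening from 0.0 (shut) to 1.0 (fully open).
Only numpy, scipy, OpenCV 4.12 (cv2) and the standard library are available. Lean on these libraries where they do the work, as an engineer would, in place of code of your own. Each camera call takes 0.05 s, during which the arm holds its last target.

## Working session

There is one attempt and no reset: what is moved stays moved. The work goes in short steps, Python scripts to look and compute and a shell command to move; the robot and the scene stay as the last step left them, time stands still between calls to the robot, and variables do not carry over. Pictures are saved under pics/ and viewed, and the job is handed in when it is done.

```bash
ls; mkdir -p pics; python3 - <<'E'
from workcell import sensors, imaging, r
import cv2
print(sensors.read_state())
for n in ["side","top","wrist"]:
    d=imaging.get_image(n)
    cv2.imwrite(f"pics/{n}0.png",d["img"][:,:,::-1])
    print(n,d["fx"],d["fy"],d["cx"],d["cy"],d["rvec"],d["tvec"])
E
```

```text
pics
{'time': 0.0, 'qpos': array([-9.33880648e-01,  3.59363487e-01,  1.10455889e-02, -3.40820936e-04,
       -1.22409330e+00, -2.88104355e-01]), 'qvel': array([ 0.00101181, -0.0004046 ,  0.00096878, -0.00041121,  0.00039915,
        0.00033416]), 'tau': array([ 1.42976420e-03, -5.82725823e+01,  2.93052900e+01,  6.99705496e+00,
        6.90956818e-03, -1.80312009e-04]), 'position': array([ 230.50566109, -633.89655057,  225.63372321]), 'tool_rot': array([ 3.13995330e+00, -1.51695872e-04, -2.79289727e+00]), 'wrist_force': array([1.22499011, 0.57344777, 0.03731794]), 'torque': array([ 0.01396027, -0.02416253,  0.02083156]), 'opening': 1.0002031099670772}
side 358.37562143206287 358.37562143206287 262.65440861232713 186.5999164786702 [ 0.12744869  2.72751863 -1.47350816] [ 538.48422857   11.50353714 1214.01911379]
top 463.54260569039525 463.54260569039525 250.84690994826553 183.5623229494839 [ 2.1767731  -2.1630622   0.10563795] [  47.0638229   521.41078049 1505.01611087]
wrist 297.3186396354542 297.3186396354542 254.46759073219658 190.07341738484723 [-1.69394718 -2.41786232 -0.35892677] [675.57763207 -35.38953658 390.18615457]
```

View pics/side0.png

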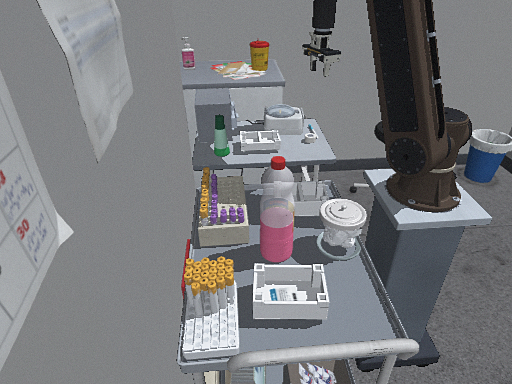

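View pics/top0.png

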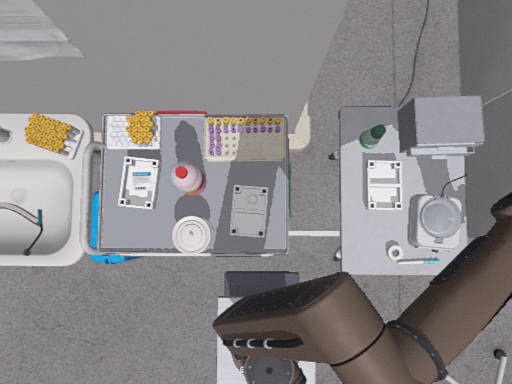

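View pics/wrist0.png

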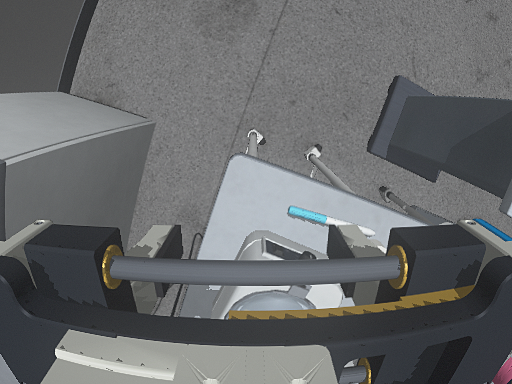

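```bash
cat > h.py <<'E'
import numpy as np, cv2
from workcell import sensors, imaging, r
def grab(n):
    d=imaging.get_image(n); return d
def w2c(d):
    R,_=cv2.Rodrigues(np.array(d["rvec"])); return R,np.array(d["tvec"]).reshape(3)
def pix2world(d,u,v,z):
    "intersect pixel ray with plane world z"
    R,t=w2c(d); u=np.atleast_1d(u).astype(float);v=np.atleast_1d(v).astype(float)
    a=(u-d["cx"])/d["fx"]; b=(v-d["cy"])/d["fy"]
    if d.get("fish"):
        rr=np.hypot(a,b); s=np.where(rr>1e-9,np.sin(rr)/np.maximum(rr,1e-9),1); ray=np.stack([a*s,b*s,np.cos(rr)],-1)
    else: ray=np.stack([a,b,np.ones_like(a)],-1)
    rw=ray@R; c=-R.T@t
    k=(z-c[2])/rw[:,2]
    return c+rw*k[:,None]
def cloud(d):
    H,W=d["range_z"].shape; vv,uu=np.mgrid[:H,:W]
    a=(uu-d["cx"])/d["fx"]; b=(vv-d["cy"])/d["fy"]; z=d["range_z"]
    if d.get("fish"):
        rr=np.hypot(a,b); k=np.tan(rr)/np.maximum(rr,1e-9); a=a*k;b=b*k
    P=np.stack([a*z,b*z,z],-1)
    R,t=w2c(d); return (P-t)@R
E
python3 - <<'E'
from h import *
d=grab("top"); im=d["img"][:,:,::-1]
A=[cv2.resize(im[y:y+75,x:x+65],None,fx=6,fy=6,interpolation=cv2.INTER_CUBIC) for x,y in[(108,148),(217,172),(352,148)]]
A[1]=np.clip(A[1].astype(float)*1.3,0,255).astype(np.uint8)
o=np.hstack(A); print(o.shape); cv2.imwrite("pics/c.png",cv2.resize(o,(800,int(800*o.shape[0]/o.shape[1]))))
P=cloud(d); np.save("top0.npy",P)
for n,(u0,u1,v0,v1) in dict(L=(108,170,148,216),R=(220,280,172,245),S=(355,415,148,220)).items():
    p=P[v0:v1,u0:u1].reshape(-1,3); h=p[:,2]
    print(n,np.histogram(h,bins=np.arange(-10,120,5)))
E
```

```text
(450, 1170, 3)
L (array([ 273, 1069,  787,  167,  380,  508,  212,   66,   39,   33,   53,
         27,   55,   62,  172,  197,   74,    0,    0,    0,    0,    0,
          0,    0,    0]), array([-10,  -5,   0,   5,  10,  15,  20,  25,  30,  35,  40,  45,  50,
        55,  60,  65,  70,  75,  80,  85,  90,  95, 100, 105, 110, 115]))
R (array([ 281, 1228,  971,  168,  408,  487,  109,   51,   17,    3,    4,
          7,   34,   45,  161,  279,   86,   11,    0,    0,    0,    0,
          0,    0,    0]), array([-10,  -5,   0,   5,  10,  15,  20,  25,  30,  35,  40,  45,  50,
        55,  60,  65,  70,  75,  80,  85,  90,  95, 100, 105, 110, 115]))
S (array([ 247, 1053,  791,  160,  374,  529,  158,   65,   78,   66,  232,
        283,  139,   36,   14,   16,   10,    4,    6,    6,    8,    5,
          2,    3,    1]), array([-10,  -5,   0,   5,  10,  15,  20,  25,  30,  35,  40,  45,  50,
        55,  60,  65,  70,  75,  80,  85,  90,  95, 100, 105, 110, 115]))
```

View pics/c.png

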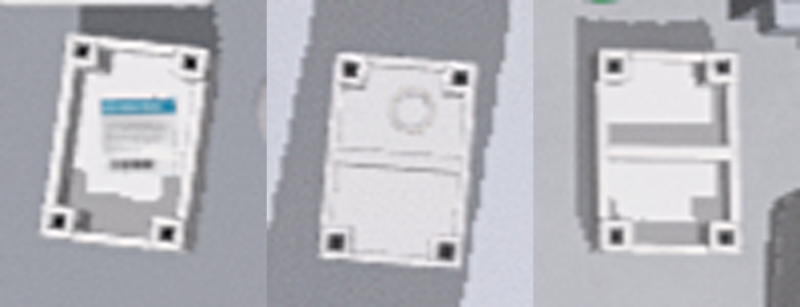

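```bash
cat > loc.py <<'E'
from h import *
from scipy.optimize import least_squares
def refine(img,u,v,w=4):
    g=img.astype(float).mean(2); u0,v0=int(round(u)),int(round(v))
    for _ in range(3):
        vv,uu=np.mgrid[v0-w:v0+w+1,u0-w:u0+w+1]; p=g[vv,uu]
        m=np.clip(np.percentile(p,60)-p-15,0,None); 
        # restrict to window radius 3
        m=m*(np.hypot(uu-u,vv-v)<3.2)
        u,v=(uu*m).sum()/m.sum(),(vv*m).sum()/m.sum()
        u0,v0=int(round(u)),int(round(v))
    return u,v
def fit(P):
    # P rows: order (+x,+y),(+x,-y),(-x,+y),(-x,-y)
    T=np.array([[68,43],[68,-43],[-68,43],[-68,-43]],float)
    c=P[:,:2].mean(0); Q=P[:,:2]-c
    yaw=np.arctan2((T[:,0]*Q[:,1]-T[:,1]*Q[:,0]).sum(),(T*Q).sum())
    R=np.array([[np.cos(yaw),-np.sin(yaw)],[np.sin(yaw),np.cos(yaw)]])
    return c,yaw,np.abs(Q-T@R.T).max()
E
python3 - <<'E'
from loc import *
d=grab("top")
px=dict(L=[(128,160.2),(154.3,163.1),(122.1,201.6),(148.7,204.8)],R=[(237.5,188.8),(264.1,191),(233.9,231),(260.9,232.9)],S=[(371.4,164.1),(398,164.3),(372.2,205.5),(398.5,205.5)])
for n,l in px.items():
    q=np.array([refine(d["img"],*p) for p in l]); P=pix2world(d,q[:,0],q[:,1],50 if n=="S" else 70)
    print(n,q.round(1).tolist(),fit(P)); 
    P=pix2world(d,*np.array(l).T,50 if n=="S" else 70); print("  manual",fit(P))
for n,(u,v,z) in dict(pinktop=(181,173,286),jar=(191,235,135),green=(378,129,160),tape=(250.7,198.8,28)).items(): print(n,pix2world(d,u,v,z))
P=cloud(d)
m=(P[...,2]>120)&(P[...,2]<300)&(P[...,1]>-600)
for a,b in((160,215),):
    p=P[150:215,a:b].reshape(-1,3); p=p[p[:,2]>100]; print("pink cloud",p.min(0),p.max(0),p.mean(0))
E
```

```text
L [[127.5, 160.0], [153.8, 162.9], [121.7, 201.7], [148.3, 204.6]] (array([518.88136583, 412.8953483 ]), np.float64(-0.10463432172196936), np.float64(0.36910765540650914))
  manual (array([518.42869965, 411.46292267]), np.float64(-0.10741464673320839), np.float64(0.7955256907304644))
R [[236.9, 188.5], [263.7, 190.7], [233.5, 230.7], [260.3, 233.0]] (array([429.97597843,  56.77722038]), np.float64(-0.07422351917704648), np.float64(0.6735696346620017))
  manual (array([429.32579904,  55.27139024]), np.float64(-0.07284534981372144), np.float64(1.2234323307752106))
S [[371.3, 163.7], [397.7, 164.0], [371.8, 205.3], [398.5, 205.6]] (array([ 518.21277789, -384.95123774]), np.float64(-0.006022773327070238), np.float64(0.2061064943563764))
  manual (array([ 517.52630151, -385.51713289]), np.float64(-0.003948618898689361), np.float64(1.0505458442411424))
pinktop [[523.23284388 241.78685762 286.        ]]
jar [[352.36800853 230.65696624 135.        ]]
green [[ 677.23265352 -336.15069858  160.        ]]
tape [[470.55258041  50.51497408  28.        ]]
pink cloud [369.98696811  47.44291314 100.07709022] [ 565.44954273  281.00477763 1549.19866798] [518.34405844 233.32187353 243.00793023]
```

```bash
python3 - <<'E'
from h import *
P=np.load("top0.npy")
def st(n,u0,u1,v0,v1,z0,z1):
    p=P[v0:v1,u0:u1].reshape(-1,3); p=p[(p[:,2]>z0)&(p[:,2]<z1)]; print(n,len(p),np.percentile(p,[2,50,98],axis=0).round(0).tolist())
st("green",350,392,115,155,40,180); st("green cap",350,392,115,155,145,180)
st("pink cap",165,215,155,205,260,310); st("pink body",165,215,155,205,60,310)
st("racka",200,290,110,165,60,140); st("foam",100,165,105,152,60,140); st("jar",165,215,210,260,60,160)
st("shelf right",395,490,90,160,-20,400); st("box",405,470,185,255,20,400)
s=sensors.read_state(); d=grab("wrist"); R,t=w2c(d); c=-R.T@t
from scipy.spatial.transform import Rotation as Ro
T=Ro.from_euler("xyz",s["tool_rot"]).as_matrix()
print("cam in tool",T.T@(c-s["position"]),"\n",(R@T).round(2))
E
```

```text
green 341 [[650.0, -357.0, 45.0], [668.0, -332.0, 111.0], [693.0, -316.0, 164.0]]
green cap 114 [[660.0, -357.0, 150.0], [675.0, -340.0, 158.0], [693.0, -325.0, 167.0]]
pink cap 186 [[507.0, 223.0, 261.0], [526.0, 242.0, 282.0], [546.0, 262.0, 289.0]]
pink body 886 [[485.0, 192.0, 64.0], [518.0, 231.0, 246.0], [603.0, 276.0, 287.0]]
racka 1834 [[603.0, -53.0, 60.0], [683.0, 86.0, 66.0], [726.0, 200.0, 111.0]]
foam 923 [[642.0, 362.0, 62.0], [698.0, 402.0, 107.0], [771.0, 514.0, 115.0]]
jar 1209 [[300.0, 179.0, 108.0], [352.0, 233.0, 117.0], [407.0, 288.0, 127.0]]
shelf right 5223 [[610.0, -648.0, -3.0], [685.0, -526.0, 165.0], [776.0, -443.0, 173.0]]
box 2751 [[316.0, -603.0, 28.0], [397.0, -522.0, 91.0], [481.0, -466.0, 116.0]]
cam in tool [  79.34455167   -1.11360526 -157.38280782] 
 [[-0.    1.    0.  ]
 [-0.96  0.   -0.29]
 [-0.29 -0.    0.96]]
```

```bash
cat > d.py <<'E'
import sys; from h import *
# usage: d.py x y z yaw -> normalised row
s=sensors.read_state(); p=s["position"]; 
a=[float(x) for x in sys.argv[1:5]]
from scipy.spatial.transform import Rotation as Ro
T=Ro.from_euler("xyz",s["tool_rot"]).as_matrix()
D=np.array(a[:3])-p; v=T.T@D
dy=(a[3]-s["tool_rot"][2]+np.pi)%(2*np.pi)-np.pi
print("t %.2f pos %s rpy %s open %.3f F %s"%(s["time"],p.round(1),s["tool_rot"].round(4),s["opening"],s["wrist_force"].round(1)))
print("row",(v/120).round(4).tolist(),round(-dy/np.pi,4), "world delta",D.round(1))
E
python3 -m creep '[[[-0.4,0.45,0],-0.18,1],[[-0.87,0.93,0],-0.3655,1],[[-0.87,0.93,0],-0.3655,1],[[-0.87,0.93,0],-0.3655,1],[[-0.87,0.93,0],-0.3655,1],[[-0.87,0.93,0],-0.3655,1],[[-0.87,0.93,0],-0.3655,1],[[-0.87,0.93,0],-0.3655,1]]' 30; python3 d.py 430 -300 226 -1.645
```

```text
time: 1.3
position: [290.6, -493.6, 226.3]
tool_rot: [3.141, 0.001, -1.648]
wrist_force: [-0.1, -0.2, -0.2]
opening: 1.002
t 1.30 pos [ 290.6 -493.6  226.3] rpy [ 3.1413e+00  5.0000e-04 -1.6480e+00] open 1.002 F [-0.1 -0.2 -0.2]
row [-1.6984, -1.0339, 0.0028] -0.001 world delta [139.4 193.6  -0.3]
```

```bash
python3 -m creep '[[[-0.42,-0.26,0],0,0],[[-0.85,-0.52,0],0,0],[[-0.85,-0.52,0],0,0]]' | head -2
python3 -m creep '[[[-0.42,-0.26,0],0,0],[[-0.85,-0.52,0],0,0],[[-0.85,-0.52,0],0,0]]' | head -2
python3 -m creep '[[[-0.5,0.04,0],0,0],[[-0.99,0.08,0],0,0],[[-0.99,0.08,0],0,0]]' | head -2
python3 -m creep '[[[-0.5,0.04,0],0,0],[[-0.99,0.08,0],0,0],[[-0.99,0.08,0],0,0]]' |head -2
python3 d.py 430 57 140 -1.645
```

```text
time: 1.68
position: [362.6, -394.4, 226.7]
time: 2.05
position: [434.3, -295.4, 226.9]
time: 2.42
position: [433.5, -174.2, 227.4]
time: 2.8
position: [432.9, -53.2, 227.8]
t 2.80 pos [432.9 -53.2 227.8] rpy [-3.1386e+00  1.2000e-03 -1.6414e+00] open 0.500 F [-0.1 -0.4  0.5]
row [-0.9138, 0.0912, 0.7326] 0.0011 world delta [ -2.9 110.2 -87.8]
```

```bash
python3 -m creep '[[[-0.45,0.05,0.2],0,0],[[-0.91,0.09,0.5],0,0],[[-0.91,0.09,0.5],0,0],[[-0.91,0.09,0.5],0,0]]' | head -2
python3 d.py 430 57 33 -1.645
python3 - <<'E'
from h import *
d=grab("wrist"); cv2.imwrite("pics/w1.png",cv2.resize(d["img"][:,:,::-1],(768,576)))
d=grab("top"); cv2.imwrite("pics/t1.png",cv2.resize(d["img"][150:270,200:340,::-1],None,fx=5,fy=5))
E
```

```text
time: 3.3
position: [430.4, 55.4, 167.9]
t 3.30 pos [430.4  55.4 167.9] rpy [-3.1391e+00  3.0000e-04 -1.6425e+00] open 0.501 F [ 0.1 -0.1  0.5]
row [-0.0128, 0.0072, 1.1242] 0.0008 world delta [  -0.4    1.6 -134.9]
```

View pics/w1.png

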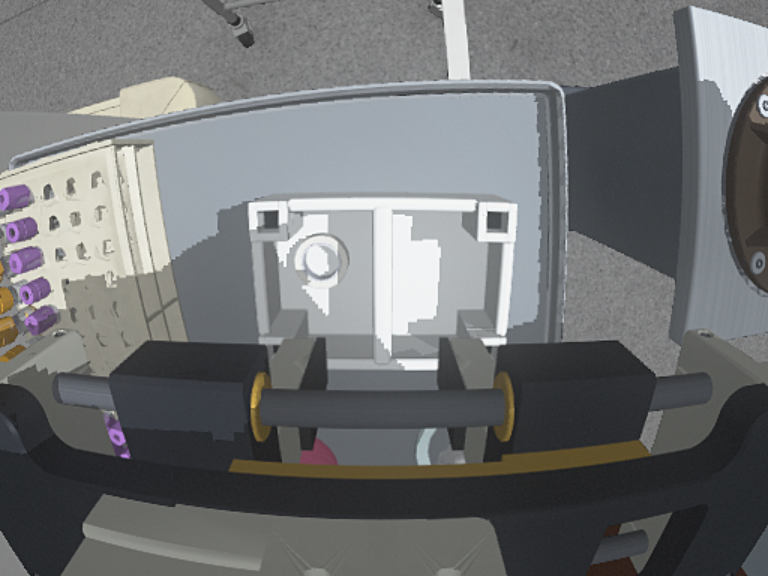

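View pics/t1.png

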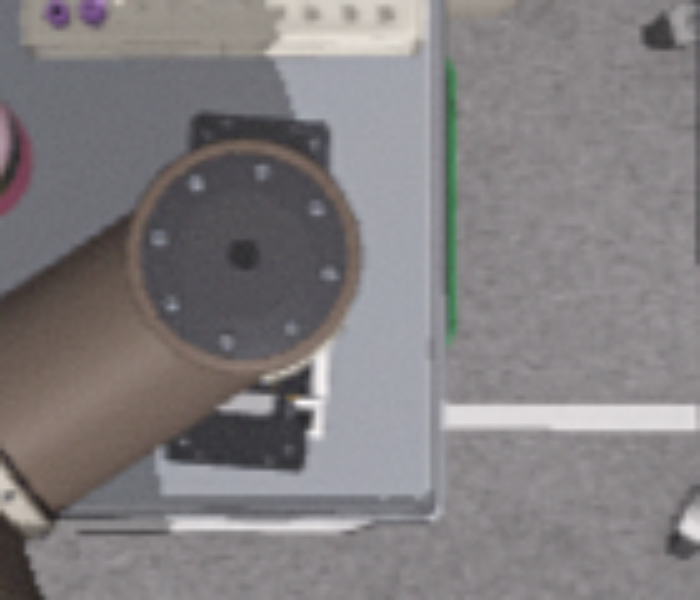

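```bash
python3 - <<'E'
from loc import *
d=grab("wrist"); d["fish"]=1
P=pix2world(d,[178.7,330],[147.3,146.7],70); print(P)
c,yaw=np.array([430,56.8]),-0.074
R=np.array([[np.cos(yaw),-np.sin(yaw)],[np.sin(yaw),np.cos(yaw)]])
print(c+np.array([[68,-43],[-68,-43]])@R.T)
print(pix2world(d,[214,214.],[173.5,173.5],[28])) # tape
E
```

```text
[[494.82738438   8.4732798   70.        ]
 [361.15870667  17.61100118  70.        ]]
[[494.63480426   8.89027157]
 [359.00700236  18.945089  ]]
[[472.36294807  44.60598151  28.        ]
 [472.36294807  44.60598151  28.        ]]
```

```bash
python3 -m creep '[[[0,0.0,0.25],0,0],[[-0.01,0.01,0.5],0,0],[[-0.01,0.01,0.75],0,0],[[-0.01,0.01,0.8],0,0],[[-0.01,0.01,0.8],0,0]]' | head -2
python3 d.py 430 56.8 36 -1.645
```

```text
time: 4.08
position: [430.4, 56.2, 73.2]
t 4.08 pos [430.4  56.2  73.2] rpy [-3.1373e+00  1.6000e-03 -1.6447e+00] open 0.503 F [-1.1  0.2  0.3]
row [-0.0039, 0.0053, 0.3097] 0.0001 world delta [ -0.4   0.6 -37.2]
```

```bash
python3 -m creep '[[[0,0,0.1],0,0],[[0,0.0,0.2],0,0],[[0,0,0.31],0,0],[[0,0,0.31],0,0],[[0,0,0.31],0,0]]' 
python3 -m creep '[[[0,0,0],0,-0.5],[[0,0.0,0],0,-1],[[0,0,0],0,-1],[[0,0,0],0,-1],[[0,0,0],0,-1]]' 40
python3 d.py 430 56.8 36 -1.645
```

```text
time: 4.7
position: [430.7, 56.4, 36.1]
tool_rot: [-3.137, 0.001, -1.644]
wrist_force: [-0.2, 0.6, -0.4]
opening: 0.504
time: 5.32
position: [430.7, 56.4, 36.2]
tool_rot: [-3.137, 0.001, -1.644]
wrist_force: [-0.6, 0.7, 1.4]
opening: 0.133
t 5.33 pos [430.7  56.4  36.2] rpy [-3.1373e+00  1.5000e-03 -1.6444e+00] open 0.133 F [-0.6  0.7  1.4]
row [-0.0028, 0.0065, 0.0014] 0.0002 world delta [-0.7  0.4 -0.2]
```

```bash
python3 -m creep '[[[0,0,-0.08],0,-1],[[0,0.0,-0.2],0,-1],[[0,0,-0.4],0,-1],[[0,0,-0.6],0,-1],[[0,0,-0.8],0,-1],[[0,0,-1],0,-1],[[0,0,-1],0,-1]]' 
python3 - <<'E'
from h import *
d=grab("wrist"); cv2.imwrite("pics/w2.png",cv2.resize(d["img"][:,:,::-1],(768,576)))
d=grab("side"); cv2.imwrite("pics/s2.png",cv2.resize(d["img"][100:340,180:400,::-1],None,fx=2.5,fy=2.5))
E
python3 d.py 430 56.8 350 -1.645
```

```text
time: 6.2
position: [431.0, 56.7, 157.9]
tool_rot: [-3.134, 0.004, -1.644]
wrist_force: [0.1, 0.5, -3.5]
opening: 0.135
t 6.30 pos [429.6  56.1 155.8] rpy [-3.1377e+00  1.8000e-03 -1.6448e+00] open 0.133 F [ 0.2  0.4 -4.3]
row [-0.0088, -0.0091, -1.6182] 0.0001 world delta [  0.4   0.7 194.2]
```

View pics/w2.png

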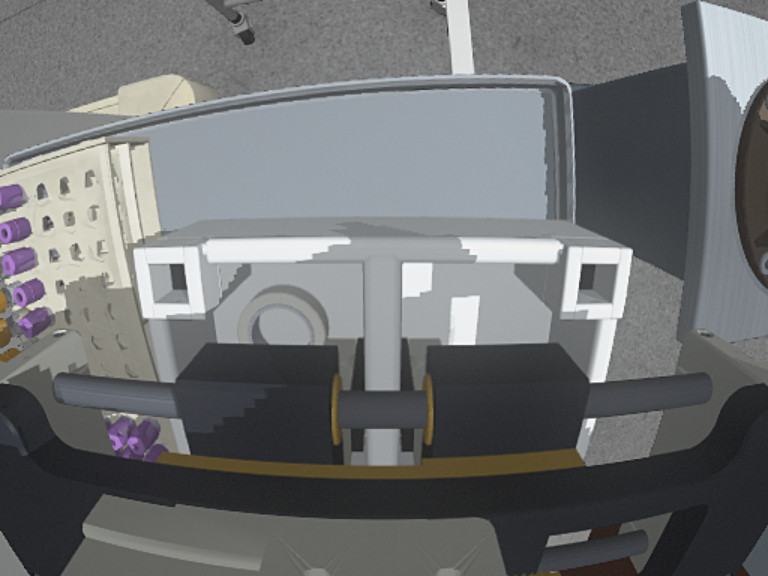

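View pics/s2.png

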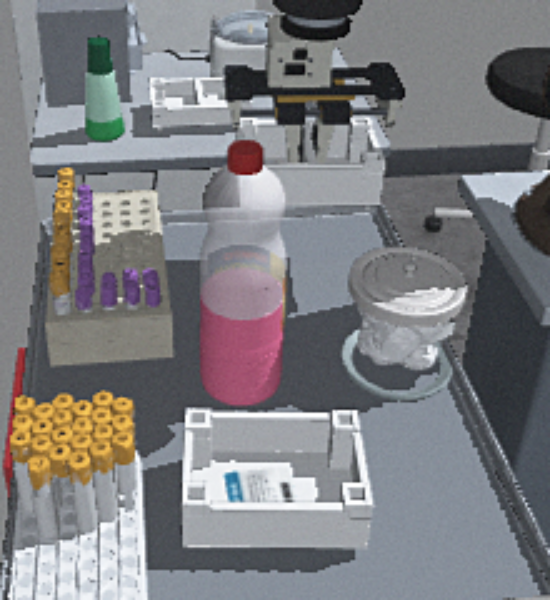

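```bash
python3 -m creep '[[[0,0,-0.3],0,-1],[[0,0.0,-0.6],0,-1],[[0,0,-0.85],0,-1],[[0,0,-0.99],0,-1],[[0,0,-0.99],0,-1]]' | head -2
python3 -m creep '[[[0,0,-0.25],0,-1],[[0,0.0,-0.5],0,-1],[[0,0,-0.65],0,-1],[[0,0,-0.65],0,-1],[[0,0,-0.65],0,-1]]' 
python3 - <<'E'
from h import *
d=grab("wrist"); im=d["img"][:,:,::-1]
o=np.hstack([cv2.resize(im[155:225,80:145],(400,430),interpolation=cv2.INTER_CUBIC),cv2.resize(im[155:225,370:435],(400,430),interpolation=cv2.INTER_CUBIC)])
cv2.imwrite("pics/w3.png",o); np.save("w3.npy",np.array([d["rvec"],d["tvec"]])); print(sensors.read_state()["position"],sensors.read_state()["tool_rot"])
E
python3 d.py 519 413 350 -1.676
```

```text
time: 6.92
position: [429.2, 56.1, 274.4]
time: 7.55
position: [428.2, 55.8, 350.3]
tool_rot: [-3.14, 0.001, -1.645]
wrist_force: [0.7, -0.4, -2.6]
opening: 0.138
[428.23427643  55.76922874 350.45423526] [-3.14029684e+00  8.54673578e-04 -1.64497911e+00]
t 7.60 pos [428.2  55.8 350.5] rpy [-3.1403e+00  9.0000e-04 -1.6450e+00] open 0.134 F [-0.1 -0.6 -3.8]
row [-3.0248, -0.5337, 0.0071] 0.0099 world delta [ 90.8 357.2  -0.5]
```

View pics/w3.png

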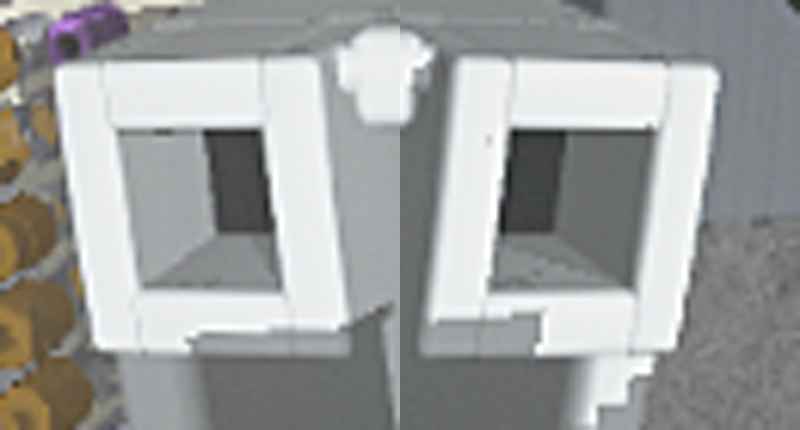

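```bash
python3 - <<'E'
from loc import *
from scipy.spatial.transform import Rotation as Ro
d=grab("wrist"); d["fish"]=1
s=sensors.read_state(); T=Ro.from_euler("xyz",s["tool_rot"]).as_matrix()
P=pix2world(d,[112.2,397.7],[188.9,188.8],s["position"][2]+34)
print(P, np.linalg.norm(P[0]-P[1]))
Q=(P-s["position"])@T; print("tool",Q.round(1)," expected tool x 43, y -+68")
v=P[0,:2]-P[1,:2]; print("tray yaw",np.arctan2(v[1],v[0]), "tool yaw+pi/2",s["tool_rot"][2]+np.pi/2)
for zz in (32,36): 
  P=pix2world(d,[112.2,397.7],[188.9,188.8],s["position"][2]+zz); print(zz,np.linalg.norm(P[0]-P[1]), ((P-s["position"])@T).round(1))
E
```

```text
[[491.24360694   7.74854945 384.75529058]
 [357.89086241  17.53598615 384.75529058]] 133.71143702885232
tool [[ 43.2 -66.4 -33.9]
 [ 43.3  67.4 -34.2]]  expected tool x 43, y -+68
tray yaw -0.07326372521892491 tool yaw+pi/2 -0.0741216252206236
32 135.8852799981321 [[ 42.6 -67.4 -31.9]
 [ 42.7  68.4 -32.2]]
36 131.5375940595726 [[ 43.8 -65.3 -35.9]
 [ 43.9  66.3 -36.2]]
```

```bash
python3 -m creep '[[[-0.1,-0.02,0],0,-1],[[-0.3,-0.05,0],0.01,-1],[[-0.55,-0.1,0],0.01,-1],[[-0.8,-0.15,0],0.01,-1],[[-1,-0.18,0],0.01,-1]]' |head -2
python3 -m creep '[[[-0.25,-0.045,0],0,-1],[[-0.5,-0.09,0],0,-1],[[-0.75,-0.13,0],0,-1],[[-1,-0.175,0],0,-1]]' |head -2
python3 -m creep '[[[-0.25,-0.045,0],0,-1],[[-0.5,-0.09,0],0,-1],[[-0.75,-0.13,0],0,-1],[[-0.9,-0.16,0],0,-1],[[-0.95,-0.17,0],0,-1],[[-0.95,-0.17,0],0,-1]]'
python3 d.py 519 413 350 -1.676
```

```text
time: 8.28
position: [458.9, 175.5, 350.2]
time: 8.78
position: [492.8, 294.7, 349.8]
time: 9.52
position: [525.0, 405.9, 349.5]
tool_rot: [-3.141, -0.001, -1.676]
wrist_force: [-1.0, -0.4, -2.7]
opening: 0.135
t 9.53 pos [525.  405.9 349.5] rpy [-3.1413e+00 -5.0000e-04 -1.6757e+00] open 0.135 F [-1.  -0.4 -2.7]
row [-0.0539, 0.0557, -0.0038] 0.0001 world delta [-6.   7.1  0.5]
```

```bash
python3 -m creep '[[[-0.05,0.05,0.2],0,-1],[[-0.05,0.05,0.4],0,-1],[[-0.05,0.05,0.65],0,-1],[[-0.05,0.05,0.9],0,-1],[[-0.05,0.05,1],0,-1],[[-0.05,0.05,1],0,-1]]' |head -2
python3 -m creep '[[[0,0,0.2],0,-1],[[0,0,0.4],0,-1],[[0,0,0.6],0,-1],[[0,0,0.7],0,-1],[[0,0,0.7],0,-1],[[0,0,0.7],0,-1]]'
python3 d.py 519 413 140 -1.676
python3 - <<'E'
from h import *
d=grab("wrist"); cv2.imwrite("pics/w4.png",cv2.resize(d["img"][:,:,::-1],(768,576)))
d=grab("side"); cv2.imwrite("pics/s4.png",cv2.resize(d["img"][180:340,210:370,::-1],None,fx=3.75,fy=3.75))
d=grab("top"); cv2.imwrite("pics/t4.png",cv2.resize(d["img"][110:250,90:250,::-1],None,fx=4,fy=4))
E
```

```text
time: 10.28
position: [519.7, 411.7, 229.7]
time: 11.02
position: [520.4, 412.2, 147.2]
tool_rot: [-3.14, 0.0, -1.676]
wrist_force: [0.4, 0.2, -2.9]
opening: 0.133
t 11.03 pos [520.4 412.2 147.2] rpy [-3.1399e+00  4.0000e-04 -1.6759e+00] open 0.133 F [ 0.4  0.2 -2.9]
row [-0.0051, 0.0121, 0.0604] 0.0 world delta [-1.4  0.8 -7.2]
```

View pics/w4.png

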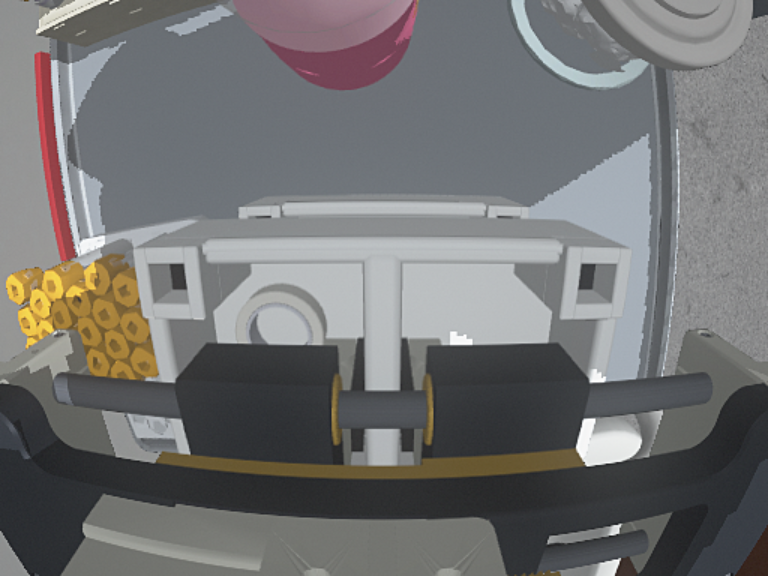

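View pics/s4.png

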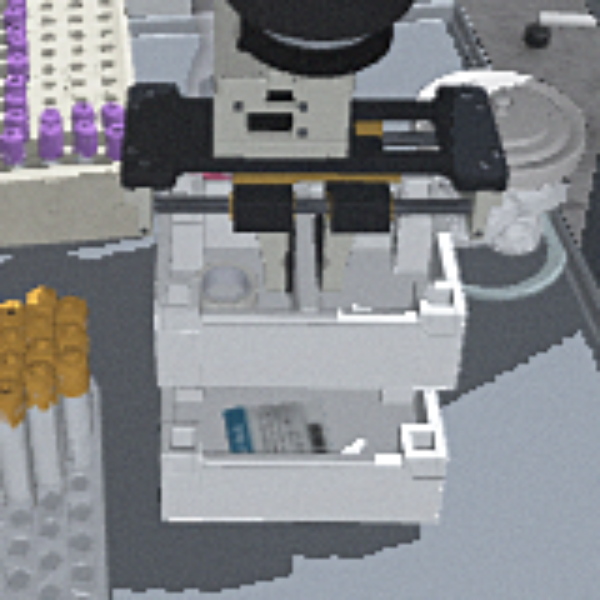

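View pics/t4.png

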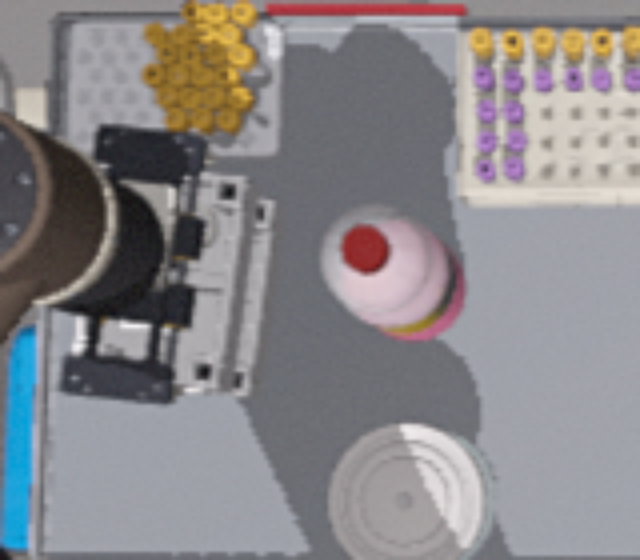

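```bash
python3 - <<'E'
from loc import *
d=grab("top"); s=sensors.read_state(); print(s["position"])
q=np.array([refine(d["img"],*p) for p in [(146.7,157.2),(140.5,202.5),(153.8,162.9),(148.3,204.6)]]); print(q.round(2).tolist())
U=pix2world(d,q[:2,0],q[:2,1],s["position"][2]+33); L=pix2world(d,q[2:,0],q[2:,1],70)
print(U,L,"\ndiff",U-L)
for P in (U,L):
    v=P[0]-P[1]; print("len",np.hypot(*v[:2]),"yaw",np.arctan2(v[1],v[0]))
# predicted centre from TCP
im=d["img"][145:220,112:172,::-1]; cv2.imwrite("pics/t5.png",cv2.resize(im,None,fx=8,fy=8,interpolation=cv2.INTER_CUBIC))
w=grab("wrist"); cv2.imwrite("pics/w5.png",cv2.resize(w["img"][125:165,150:360,::-1],(798,152),interpolation=cv2.INTER_CUBIC))
E
```

```text
[519.97827642 411.93525821 146.58909816]
[[146.63, 157.57], [140.43, 202.53], [154.2, 162.93], [147.78, 204.47]]
[[581.92393835 361.80969123 179.58909816]
 [447.42073761 376.30524729 179.58909816]] [[581.58496629 362.07909423  70.        ]
 [447.58468162 378.97413269  70.        ]] 
diff [[  0.33897206  -0.269403   109.58909816]
 [ -0.16394401  -2.6688854  109.58909816]]
len 135.282046684117 yaw -0.10735673044994752
len 135.06116620273744 yaw -0.12542031315194468
```

View pics/t5.png

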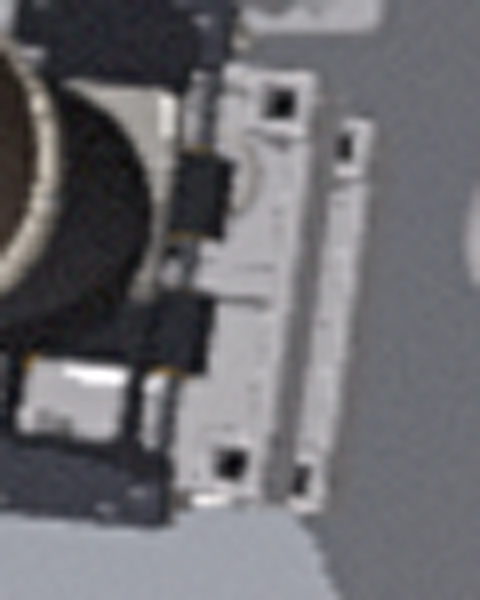

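View pics/w5.png

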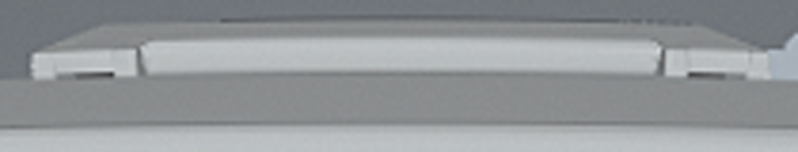

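```bash
python3 -m creep '[[[-0.007,0.009,0.1],0,-1],[[-0.007,0.009,0.2],0,-1],[[-0.007,0.009,0.28],0,-1],[[-0.007,0.009,0.28],0,-1],[[-0.007,0.009,0.28],0,-1]]'
python3 d.py 519 413 100 -1.676
```

```text
time: 11.9
position: [519.1, 412.9, 112.9]
tool_rot: [-3.141, -0.0, -1.676]
wrist_force: [0.6, 0.6, -2.1]
opening: 0.134
t 11.90 pos [519.1 412.9 112.9] rpy [-3.1406e+00 -4.0000e-04 -1.6759e+00] open 0.134 F [ 0.6  0.6 -2.1]
row [-0.0007, 0.0012, 0.1071] 0.0 world delta [ -0.1   0.1 -12.9]
```

```bash
python3 -m creep '[[[0,0,0.03],0,-1],[[0,0,0.06],0,-1],[[0,0,0.09],0,-1],[[0,0,0.1],0,-1]]' | grep -v opening
python3 -m creep '[[[0,0,0.02],0,-1],[[0,0,0.04],0,-1],[[0,0,0.04],0,-1]]' | grep -v opening
```

```text
time: 12.4
position: [519.0, 412.8, 100.4]
tool_rot: [-3.141, -0.001, -1.676]
wrist_force: [0.1, 0.0, -3.4]
time: 12.78
position: [518.9, 412.6, 95.4]
tool_rot: [-3.141, -0.001, -1.676]
wrist_force: [-0.6, 0.2, -3.1]
```

```bash
python3 -m creep '[[[0,0,0.01],0,-1],[[0,0,0.02],0,-1],[[0,0,0.02],0,-1]]' | grep -v opening
python3 -m creep '[[[0,0,0.01],0,-1],[[0,0,0.015],0,-1],[[0,0,0.015],0,-1]]' | grep -v opening
```

```text
time: 13.15
position: [519.1, 412.8, 94.2]
tool_rot: [-3.14, -0.0, -1.676]
wrist_force: [-2.5, -1.1, 5.3]
time: 13.52
position: [519.2, 412.9, 94.1]
tool_rot: [-3.14, 0.0, -1.675]
wrist_force: [-5.2, -3.1, 9.3]
```

```bash
python3 -m creep '[[[0,0,0],0,-0.5],[[0,0,0],0,-0.2],[[0,0,0],0,-0.1],[[0,0,0],0,-0.1],[[0,0,0],0,-0.1]]'
python3 - <<'E'
from h import *
d=grab("wrist"); cv2.imwrite("pics/w6.png",cv2.resize(d["img"][:,:,::-1],(768,576)))
d=grab("side"); cv2.imwrite("pics/s6.png",cv2.resize(d["img"][180:340,210:370,::-1],None,fx=3.75,fy=3.75))
E
python3 d.py 519 413 350 -1.676
```

```text
time: 14.15
position: [519.2, 412.8, 93.9]
tool_rot: [-3.14, -0.0, -1.675]
wrist_force: [0.4, -0.8, 0.3]
opening: 0.449
t 14.25 pos [519.2 412.8  94. ] rpy [-3.1397e+00  1.0000e-04 -1.6754e+00] open 0.450 F [ 0.9 -0.9  0. ]
row [-0.0016, -0.0025, -2.1332] 0.0002 world delta [-2.00e-01  2.00e-01  2.56e+02]
```

View pics/s6.png

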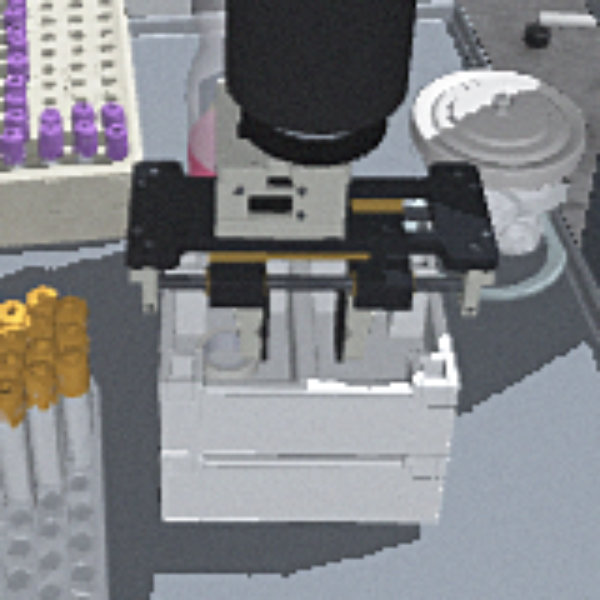

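View pics/w6.png

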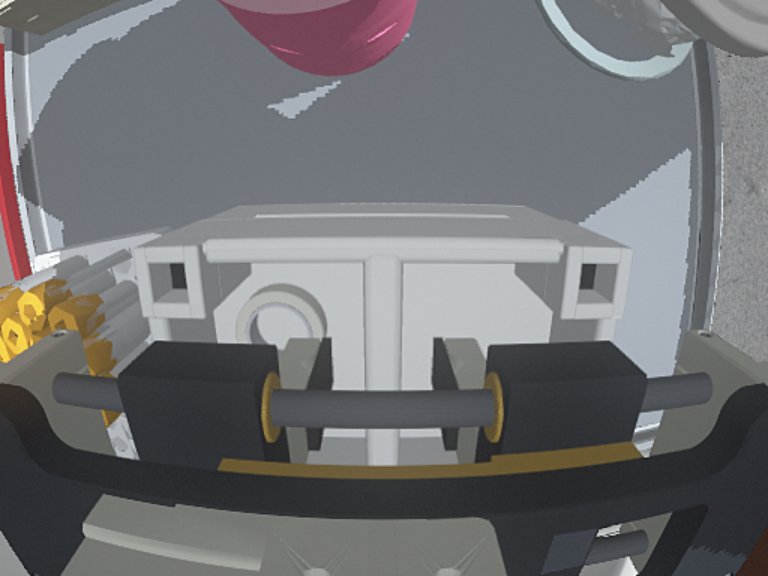

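```bash
python3 -m creep '[[[0,0,-0.15],0,-0.1],[[0,0,-0.4],0,-0.1],[[0,0,-0.7],0,-0.1],[[0,0,-1],0,-0.1],[[0,0,-1],0,-0.1]]' | head -2
python3 -m creep '[[[0,0,-0.45],0,-0.1],[[0,0,-0.9],0,-0.1],[[0,0,-0.95],0,-0.1],[[0,0,-0.95],0,-0.1]]' | head -2
python3 d.py 518 -385 226 -1.577
```

```text
time: 14.88
position: [520.4, 414.2, 219.4]
time: 15.38
position: [519.4, 413.6, 333.8]
t 15.38 pos [519.4 413.6 333.8] rpy [-3.1349  0.0072 -1.6749] open 0.452 F [ 0.3  0.2 -0.6]
row [6.6261, -0.6745, 0.8553] -0.0312 world delta [  -1.4 -798.6 -107.8]
```

```bash
python3 -m creep '[[[0.3,-0.03,0],-0.015,0],[[0.7,-0.07,0],-0.031,0],[[0.985,-0.103,0],-0.031,0]]' | head -3
python3 -m creep '[[[0.45,0,0],0,0],[[0.9,-0.01,0],0,0],[[1,-0.01,0],0,0]]' | head -3
python3 -m creep '[[[0.45,0,0],0,0],[[0.9,-0.01,0],0,0],[[1,-0.01,0],0,0]]' | head -3
python3 -m creep '[[[0.45,0,0],0,0],[[0.9,-0.01,0],0,0],[[1,-0.01,0],0,0]]' | head -3
python3 d.py 518 -385 226 -1.577
```

```text
time: 15.75
position: [518.5, 292.7, 331.2]
tool_rot: [-3.137, 0.004, -1.577]
time: 16.12
position: [518.1, 169.7, 329.5]
tool_rot: [-3.139, 0.003, -1.579]
time: 16.5
position: [517.5, 47.5, 328.0]
tool_rot: [-3.14, 0.002, -1.582]
time: 16.88
position: [517.1, -74.2, 326.5]
tool_rot: [3.141, 0.002, -1.584]
t 16.88 pos [517.1 -74.2 326.5] rpy [ 3.1407e+00  2.1000e-03 -1.5837e+00] open 0.499 F [0.5 0.7 0.5]
row [2.5917, -0.0415, 0.8318] -0.0021 world delta [   0.9 -310.8 -100.5]
```

Now the arm is off the stack; take a top view there before going on.

```bash
python3 - <<'E'
from h import *
d=grab("top"); np.save("topimg.npy",d["img"]); cv2.imwrite("pics/t6.png",cv2.resize(d["img"][130:230,95:215,::-1],None,fx=6,fy=6,interpolation=cv2.INTER_CUBIC))
E
python3 -m creep '[[[0.45,0,0],0,0],[[0.9,-0.01,0.2],0,0],[[1,-0.01,0.3],0,0]]' | head -3
python3 -m creep '[[[0.45,0,0.2],0,0],[[0.9,-0.01,0.4],0,0],[[1,-0.01,0.5],0,0]]' | head -3
python3 d.py 518 -385 160 -1.577
```

```text
time: 17.3
position: [516.4, -195.0, 288.0]
tool_rot: [3.138, 0.002, -1.585]
time: 17.68
position: [515.3, -315.7, 224.9]
tool_rot: [3.134, 0.004, -1.587]
t 17.68 pos [ 515.3 -315.7  224.9] rpy [ 3.1344  0.0035 -1.5867] open 0.500 F [ 0.2  0.8 -0.7]
row [0.5788, -0.0353, 0.5389] -0.0031 world delta [  2.7 -69.3 -64.9]
```

View pics/t6.png

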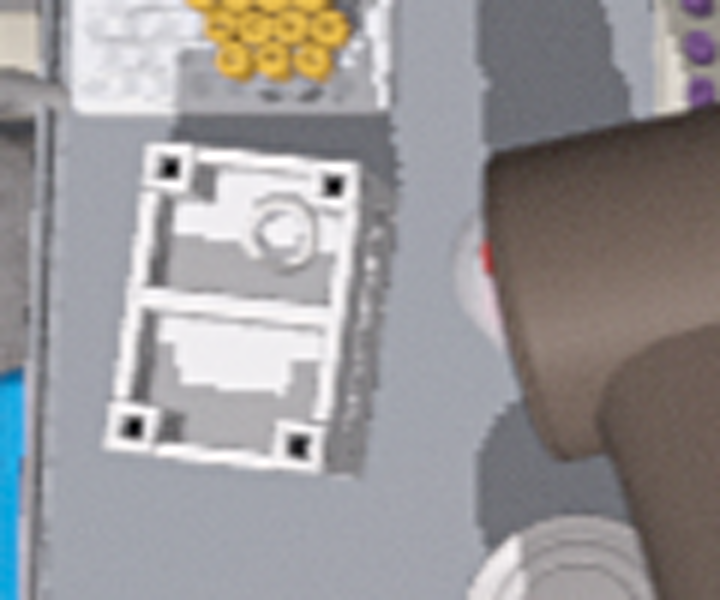

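```bash
python3 -m creep '[[[0.25,-0.015,0.3],0,0],[[0.5,-0.03,0.5],-0.003,0],[[0.58,-0.035,0.54],-0.003,0],[[0.58,-0.035,0.54],-0.003,0],[[0.58,-0.035,0.54],-0.003,0]]' | head -3
python3 - <<'E'
from loc import *
d=grab("top"); img=np.load("topimg.npy")
q=np.array([refine(img,*p) for p in [(123.3,158),(150.5,161),(117.2,201.2),(144.8,204.2)]]); P=pix2world(d,q[:,0],q[:,1],128)
print(q.round(1).tolist(),fit(P))
w=grab("wrist"); cv2.imwrite("pics/w7.png",cv2.resize(w["img"][:,:,::-1],(768,576)))
E
python3 d.py 518 -385 60 -1.577
```

```text
time: 18.3
position: [518.9, -384.3, 161.2]
tool_rot: [3.136, 0.003, -1.576]
[[122.8, 157.6], [150.1, 160.5], [116.7, 200.8], [144.3, 203.9]] (array([517.9122345 , 412.19536235]), np.float64(-0.10390368176680505), np.float64(0.6124566540111829))
t 18.40 pos [ 518.8 -384.4  161.2] rpy [ 3.1363e+00  2.8000e-03 -1.5761e+00] open 0.501 F [-0.6  0.3  0.2]
row [0.0078, 0.0019, 0.8436] 0.0003 world delta [  -0.8   -0.6 -101.2]
```

View pics/w7.png

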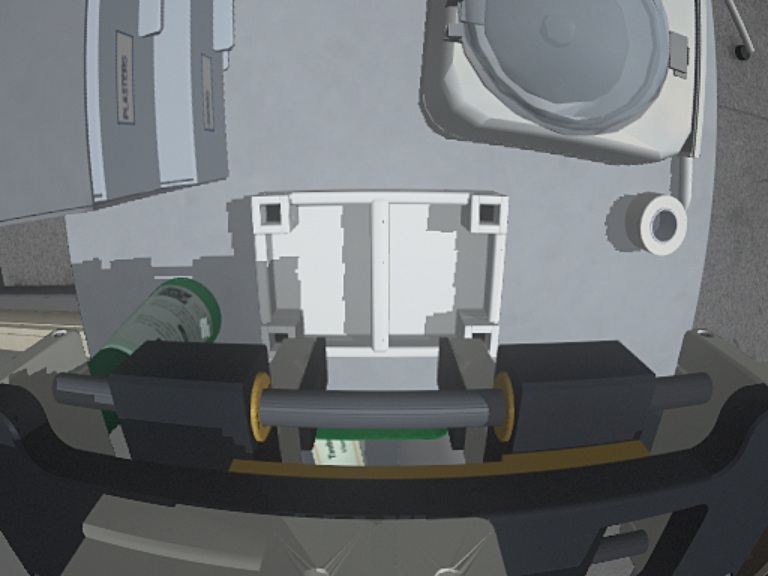

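```bash
python3 - <<'E'
from loc import *
d=grab("wrist"); d["fish"]=1
P=pix2world(d,[181.7,325.2],[141,141.5],50); print(P, np.linalg.norm(P[0]-P[1]))
print("mid minus tray offset", P.mean(0)+[0,43,0])
c=np.array([518.2,-385.0]); print(c+[68,-43],c+[-68,-43])
E
```

```text
[[ 584.87127268 -430.50605835   50.        ]
 [ 452.29495864 -429.18981413   50.        ]] 132.58284785008578
mid minus tray offset [ 518.58311566 -386.84793624   50.        ]
[ 586.2 -428. ] [ 450.2 -428. ]
```

```bash
python3 -m creep '[[[0,0,0.2],0,0],[[0.01,0,0.45],0,0],[[0.01,0,0.7],0,0],[[0.01,0,0.85],0,0],[[0.01,0,0.85],0,0]]' | head -3
python3 d.py 518.4 -385.5 20 -1.577
```

```text
time: 19.08
position: [517.5, -384.9, 58.3]
tool_rot: [3.134, 0.004, -1.576]
t 19.07 pos [ 517.5 -384.9   58.3] rpy [ 3.1343  0.0036 -1.5761] open 0.498 F [0.  0.1 0.4]
row [0.0061, -0.0095, 0.3189] 0.0003 world delta [  0.9  -0.6 -38.3]
```

```bash
python3 -m creep '[[[0,0,0.1],0,0],[[0,-0.005,0.2],0,0],[[0,-0.005,0.3],0,0],[[0,-0.005,0.32],0,0],[[0,-0.005,0.32],0,0]]' | grep -v open
python3 -m creep '[[[0,0,0],0,-0.5],[[0,0,0],0,-1],[[0,0,0],0,-1],[[0,0,0],0,-1],[[0,0,0],0,-1]]' 40
python3 -m creep '[[[0,0,-0.08],0,-1],[[0,0,-0.2],0,-1],[[0,0,-0.45],0,-1],[[0,0,-0.7],0,-1],[[0,0,-0.95],0,-1],[[0,0,-1],0,-1]]'
python3 - <<'E'
from h import *
w=grab("wrist"); cv2.imwrite("pics/w8.png",cv2.resize(w["img"][:,:,::-1],(768,576)))
E
```

```text
time: 19.7
position: [517.8, -384.8, 19.7]
tool_rot: [3.134, 0.004, -1.576]
wrist_force: [-0.4, -0.1, 0.3]
time: 20.32
position: [518.2, -384.9, 19.9]
tool_rot: [3.135, 0.003, -1.576]
wrist_force: [-0.2, 0.9, 1.2]
opening: 0.131
time: 21.08
position: [520.1, -385.9, 143.0]
tool_rot: [3.139, 0.002, -1.576]
wrist_force: [0.1, -0.5, -4.0]
opening: 0.133
```

View pics/w8.png

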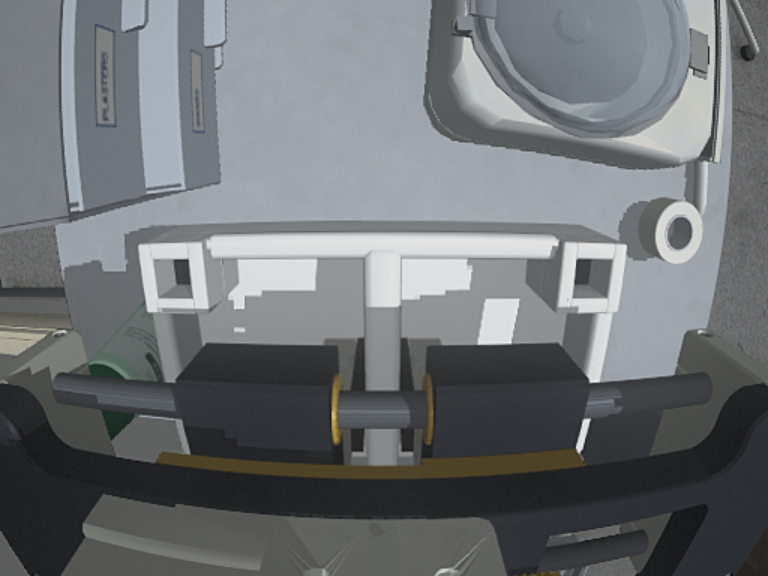

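```bash
python3 -m creep '[[[0,0,-0.3],0,-1],[[0,0,-0.6],0,-1],[[0,0,-0.9],0,-1],[[0,0,-1],0,-1]]' |head -2
python3 -m creep '[[[0,0,-0.25],0,-1],[[0,0,-0.5],0,-1],[[0,0,-0.6],0,-1],[[0,0,-0.6],0,-1],[[0,0,-0.6],0,-1]]'
python3 - <<'E'
from h import *
d=grab("wrist"); im=d["img"][:,:,::-1]
o=np.hstack([cv2.resize(im[150:220,80:145],(400,430),interpolation=cv2.INTER_CUBIC),cv2.resize(im[150:220,365:430],(400,430),interpolation=cv2.INTER_CUBIC)])
cv2.imwrite("pics/w9.png",o)
E
python3 d.py 519 413 330 -1.676
```

```text
time: 21.62
position: [520.5, -386.0, 263.0]
time: 22.25
position: [520.2, -385.7, 332.8]
tool_rot: [3.137, 0.003, -1.576]
wrist_force: [0.9, 1.0, -4.3]
opening: 0.135
t 22.30 pos [ 520.2 -385.7  333. ] rpy [ 3.1367  0.0033 -1.5761] open 0.136 F [-1.   0.  -4.2]
row [-6.6558, 0.045, 0.0474] 0.0318 world delta [ -1.2 798.7  -3. ]
```

View pics/w9.png

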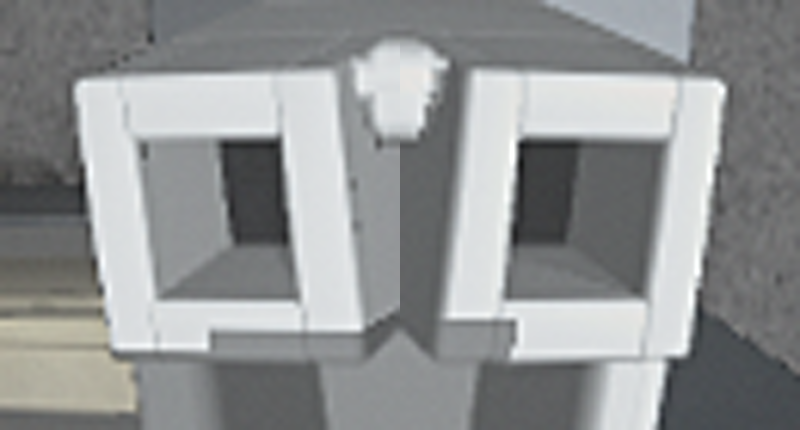

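```bash
python3 - <<'E'
from loc import *
from scipy.spatial.transform import Rotation as Ro
d=grab("wrist"); d["fish"]=1
s=sensors.read_state(); T=Ro.from_euler("xyz",s["tool_rot"]).as_matrix()
for zz in (28,30.1):
  P=pix2world(d,[115.2,394.6],[185.4,185.4],s["position"][2]+zz)
  print(np.linalg.norm(P[0]-P[1]), ((P-s["position"])@T).round(1))
E
```

```text
136.08537432301398 [[ 43.3 -67.3 -28.4]
 [ 43.1  68.8 -27.8]]
133.86628850310956 [[ 43.9 -66.2 -30.5]
 [ 43.7  67.7 -29.9]]
```

```bash
python3 -m creep '[[[-0.1,0,0],0,-1],[[-0.3,0,0],0,-1],[[-0.6,0,0],0,-1],[[-0.95,0,0],0,-1]]' | head -3
python3 -m creep '[[[-0.33,0,0],0,-1],[[-0.66,0,0],0,-1],[[-1,0,0],0,-1]]' | head -3
python3 -m creep '[[[-0.33,0,0],0,-1],[[-0.66,0,0],0,-1],[[-1,0,0],0,-1]]' | head -3
python3 -m creep '[[[-0.33,0,0],0,-1],[[-0.66,0,0],0,-1],[[-1,0,0],0,-1]]'
python3 d.py 519.2 413 335 -1.676
```

```text
time: 22.85
position: [520.5, -270.5, 333.0]
tool_rot: [3.136, 0.003, -1.577]
time: 23.22
position: [520.7, -148.7, 333.2]
tool_rot: [3.136, 0.004, -1.577]
time: 23.6
position: [520.7, -27.0, 333.5]
tool_rot: [3.136, 0.004, -1.576]
time: 23.98
position: [520.6, 94.6, 333.8]
tool_rot: [3.136, 0.004, -1.576]
wrist_force: [0.3, -0.1, -3.3]
opening: 0.134
t 23.98 pos [520.6  94.6 333.8] rpy [ 3.1363  0.0042 -1.5761] open 0.134 F [ 0.3 -0.1 -3.3]
row [-2.653, 0.0256, 0.0017] 0.0318 world delta [ -1.4 318.4   1.2]
```

```bash
python3 -m creep '[[[-0.33,0,0],0,-1],[[-0.66,0,0],0,-1],[[-1,0,0],0,-1]]' | head -3
python3 -m creep '[[[-0.33,0,0],0,-1],[[-0.66,0,0],0,-1],[[-1,0.01,0],0,-1]]' |head -3
python3 -m creep '[[[-0.25,0,0],0.015,-1],[[-0.45,0.01,0],0.032,-1],[[-0.62,0.02,0],0.032,-1],[[-0.62,0.02,0],0.032,-1],[[-0.62,0.02,0],0.032,-1]]'
python3 d.py 519.2 413 200 -1.676
```

```text
time: 24.35
position: [520.4, 216.2, 334.2]
tool_rot: [3.136, 0.004, -1.576]
time: 24.72
position: [518.9, 337.6, 334.4]
tool_rot: [3.136, 0.004, -1.575]
time: 25.35
position: [516.7, 411.8, 334.6]
tool_rot: [3.135, 0.003, -1.675]
wrist_force: [0.4, -0.5, -3.4]
opening: 0.137
t 25.35 pos [516.7 411.8 334.6] rpy [ 3.1353  0.0032 -1.6751] open 0.137 F [ 0.4 -0.5 -3.4]
row [-0.0084, -0.0269, 1.1218] 0.0003 world delta [   2.5    1.2 -134.6]
```

```bash
python3 -m creep '[[[0,0,0.2],0,-1],[[-0.008,-0.02,0.4],0,-1],[[-0.008,-0.02,0.65],0,-1],[[-0.008,-0.02,0.9],0,-1],[[-0.008,-0.02,1],0,-1],[[-0.008,-0.02,1],0,-1]]' |head -2
python3 -m creep '[[[0,0,0.15],0,-1],[[0,0,0.25],0,-1],[[0,0,0.25],0,-1],[[0,0,0.25],0,-1]]' | head -3
python3 d.py 519.2 413 140 -1.676
python3 - <<'E'
from h import *
d=grab("top"); im=d["img"][140:225,105:175,::-1]; cv2.imwrite("pics/t10.png",cv2.resize(im,None,fx=7,fy=7,interpolation=cv2.INTER_CUBIC)); np.save("topimg2.npy",d["img"])
d=grab("side"); cv2.imwrite("pics/s10.png",cv2.resize(d["img"][180:340,210:370,::-1],None,fx=3.75,fy=3.75))
E
```

```text
time: 26.1
position: [518.5, 412.4, 214.5]
time: 26.6
position: [518.6, 412.7, 184.9]
tool_rot: [3.135, 0.003, -1.675]
t 26.60 pos [518.6 412.7 184.9] rpy [ 3.1355e+00  2.6000e-03 -1.6750e+00] open 0.138 F [ 0.6 -0.9 -4. ]
row [-0.0021, -0.0072, 0.374] 0.0003 world delta [  0.6   0.3 -44.9]
```

View pics/t10.png

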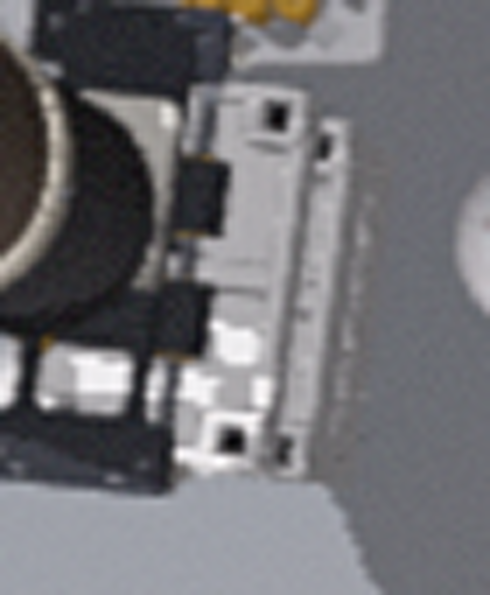

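View pics/s10.png

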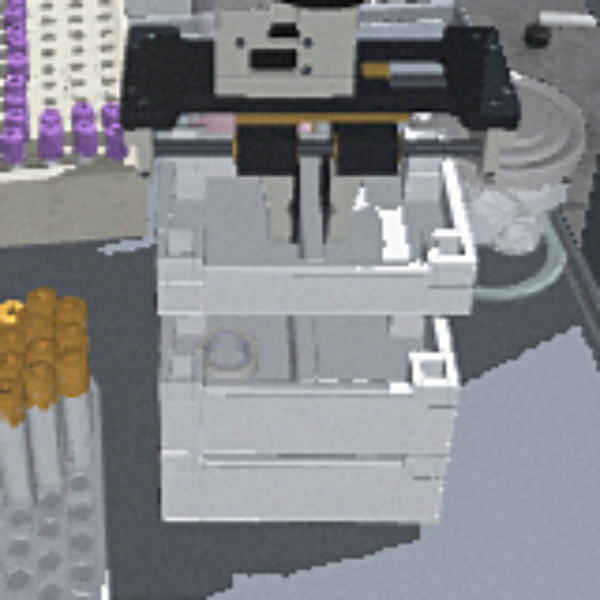

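```bash
python3 - <<'E'
from loc import *
d=grab("top"); img=np.load("topimg2.npy")
q=np.array([refine(img,*p) for p in [(144.3,156.2),(137.8,202.5)]]); print(q.round(2).tolist())
U=pix2world(d,q[:,0],q[:,1],184.9+30); L=pix2world(d,[150.1,144.3],[160.5,203.9],128)
print(U[:,:2],L[:,:2],"\ndiff",(U-L)[:,:2])
c,y=np.array([517.9,412.2]),-0.104; R=np.array([[np.cos(y),-np.sin(y)],[np.sin(y),np.cos(y)]])
print("diff to fit",U[:,:2]-(c+np.array([[68,-43],[-68,-43]])@R.T))
print(sensors.read_state()["position"])
E
```

```text
[[144.04, 156.17], [137.76, 202.63]]
[[580.51883809 361.36635149]
 [445.10108651 375.5317935 ]] [[580.79309127 362.64323833]
 [446.2105981  376.7006634 ]] 
diff [[-0.27425318 -1.27688683]
 [-1.10951159 -1.16886991]]
diff to fit [[-0.54980642 -1.00672455]
 [-0.70238332 -0.95979941]]
[518.58004363 412.79362891 185.18108429]
```

```bash
python3 d.py 519.2 413.7 152 -1.676; python3 -m creep '[[[-0.008,-0.006,0.1],0,-1],[[-0.008,-0.006,0.2],0,-1],[[-0.008,-0.006,0.28],0,-1],[[-0.008,-0.006,0.28],0,-1],[[-0.008,-0.006,0.28],0,-1]]'
python3 d.py 519.2 413.7 140 -1.676
```

```text
t 26.75 pos [518.6 412.8 185.2] rpy [ 3.1357  0.0032 -1.6752] open 0.137 F [-0.3 -0.4 -4.5]
row [-0.0072, -0.006, 0.2765] 0.0003 world delta [  0.6   0.9 -33.2]
time: 27.38
position: [519.4, 413.9, 151.7]
tool_rot: [3.136, 0.003, -1.675]
wrist_force: [-0.7, 0.9, -3.4]
opening: 0.135
t 27.38 pos [519.4 413.9 151.7] rpy [ 3.1359  0.0032 -1.675 ] open 0.135 F [-0.7  0.9 -3.4]
row [0.0022, 0.0009, 0.0975] 0.0003 world delta [ -0.2  -0.2 -11.7]
```

```bash
python3 -m creep '[[[0.002,0.001,0.03],0,-1],[[0.002,0.001,0.06],0,-1],[[0.002,0.001,0.09],0,-1],[[0.002,0.001,0.1],0,-1]]' | grep -v opening
python3 -m creep '[[[0,0,0.01],0,-1],[[0,0,0.025],0,-1],[[0,0,0.025],0,-1]]' | grep -v opening
```

```text
time: 27.88
position: [519.1, 413.6, 139.3]
tool_rot: [3.136, 0.003, -1.675]
wrist_force: [0.3, -0.4, -4.4]
time: 28.25
position: [519.1, 413.6, 136.3]
tool_rot: [3.136, 0.003, -1.675]
wrist_force: [0.0, 0.5, -3.8]
```

```bash
python3 -m creep '[[[0,0,0.01],0,-1],[[0,0,0.015],0,-1],[[0,0,0.015],0,-1]]' | grep -v opening
python3 -m creep '[[[0,0,0.01],0,-1],[[0,0,0.012],0,-1],[[0,0,0.012],0,-1]]' | grep -v opening
```

```text
time: 28.62
position: [519.3, 413.8, 135.8]
tool_rot: [3.137, 0.004, -1.675]
wrist_force: [-2.8, -1.6, 4.9]
time: 29.0
position: [519.4, 413.8, 135.8]
tool_rot: [3.137, 0.004, -1.674]
wrist_force: [-3.8, -2.2, 6.0]
```

Seated at 135.8, against 136 expected. I'll release, rise and check.

```bash
python3 -m creep '[[[0,0,0],0,-0.5],[[0,0,0],0,-0.2],[[0,0,0],0,-0.1],[[0,0,0],0,-0.1],[[0,0,0],0,-0.1]]'
python3 -m creep '[[[0,0,-0.15],0,-0.1],[[0,0,-0.4],0,-0.1],[[0,0,-0.7],0,-0.1],[[0,0,-1],0,-0.1],[[0,0,-1],0,-0.1]]' | head -2
python3 -m creep '[[[0,0,-0.3],0,-0.1],[[0,0,-0.6],0,-0.1],[[0,0,-0.8],0,-0.1],[[0,0,-0.8],0,-0.1]]' | head -2
python3 -m creep '[[[0.3,-0.03,0],0,0],[[0.7,-0.07,0],0,0],[[0.985,-0.103,0],0,0]]' | head -2
python3 -m creep '[[[0.45,-0.04,0],0,0],[[0.9,-0.1,0],0,0],[[0.985,-0.103,0],0,0]]' | head -2
python3 -m creep '[[[0.45,-0.04,0],0,0],[[0.9,-0.1,0],0,0],[[0.985,-0.103,0],0,0]]' | head -2
python3 -m creep '[[[0.45,-0.04,0],0,0],[[0.9,-0.1,0],0,0],[[0.985,-0.103,0],0,0],[[0.985,-0.103,0],0,0]]' | head -2
python3 - <<'E'
from h import *
d=grab("top"); cv2.imwrite("pics/t11.png",cv2.resize(d["img"][110:250,95:235,::-1],None,fx=4.2,fy=4.2,interpolation=cv2.INTER_CUBIC)); np.save("topimg3.npy",d["img"])
d=grab("side"); cv2.imwrite("pics/s11.png",cv2.resize(d["img"][130:340,180:370,::-1],None,fx=2.8,fy=2.8))
E
```

```text
time: 29.62
position: [519.4, 413.9, 135.6]
tool_rot: [3.137, 0.004, -1.674]
wrist_force: [-0.0, -0.8, -0.7]
opening: 0.446
time: 30.25
position: [521.2, 414.4, 261.0]
time: 30.75
position: [521.6, 413.8, 359.8]
time: 31.12
position: [521.1, 293.1, 357.4]
time: 31.5
position: [520.6, 171.4, 355.8]
time: 31.88
position: [519.9, 50.5, 354.0]
time: 32.38
position: [519.5, -68.3, 352.0]
```

View pics/t11.png

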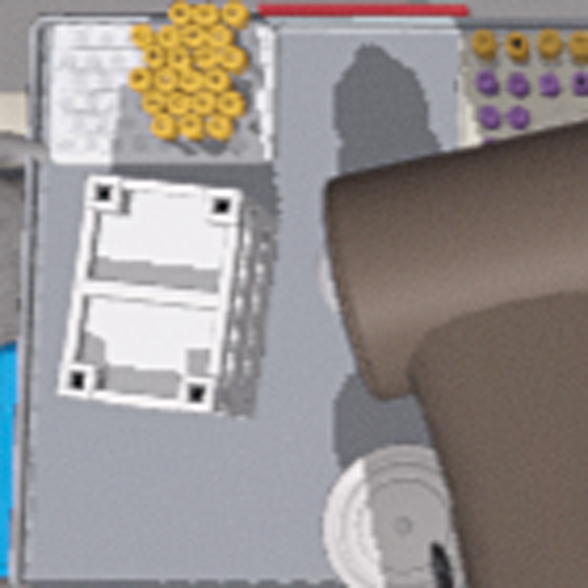

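View pics/s11.png

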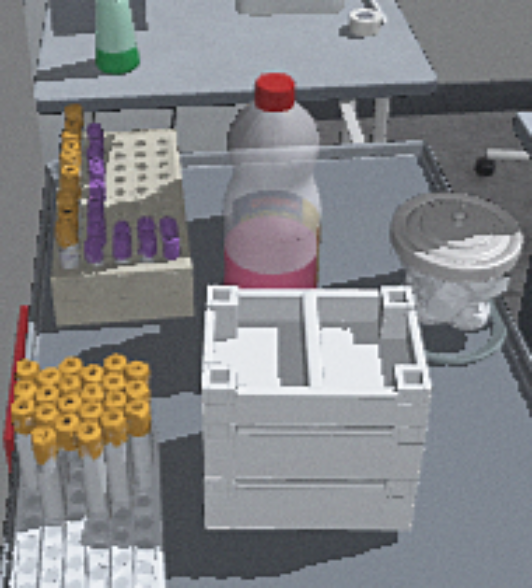

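Both views show a closed, aligned three-tray stack: in the top view the sockets sit at about (104,192), (222,205), (78,380) and (197,393), and in the side view the gaps between trays are uniform. One numeric check before I hand in.

```bash
python3 - <<'E'
from loc import *
d=grab("top"); img=np.load("topimg3.npy")
q=np.array([refine(img,95+u/4.2-.4,110+v/4.2-.4) for u,v in [(104,192),(222,205),(78,380),(197,393)]])
print(fit(pix2world(d,q[:,0],q[:,1],166)))
P=cloud(d); pts=P.reshape(-1,3)
for u,v in q.round().astype(int):
    b=P[v-6:v+7,u-6:u+7,2].ravel(); print("post top z",round(np.percentile(b,90),1),end=" ")
m=(abs(pts[:,0]-525)<70)&(abs(pts[:,1]-240)<60)&(pts[:,2]>265)&(pts[:,2]<300); print("\npink cap pts",m.sum(),pts[m].mean(0) if m.any() else "")
s=sensors.read_state(); print(s["time"],s["position"],s["qvel"].round(3),s["wrist_force"])
E
```

```text
(array([517.96263221, 412.47454997]), np.float64(-0.10333232489598936), np.float64(0.33034621940400655))
post top z 166.5 post top z 166.1 post top z 165.4 post top z 164.6 
pink cap pts 0 
32.525 [519.63553135 -67.14184501 352.36546824] [ 0.005  0.001  0.001  0.001 -0.001  0.004] [-0.19866597  0.03977134 -0.14154383]
```

```bash
python3 -c "
from workcell import r
print(r.hand_in())"
```

```text
the job is handed in; nothing more can be done
None
```

The three trays are stacked at the left of the trolley, where the bottom tray stood. I handed the job in at about 32.5 s. The handed-in call gives no verdict.

- **Deep tray:** I carried it over the pink bottle and lowered it into the bottom tray's sockets. Contact came at TCP z = 94.1 mm, against 94 expected for a 58 mm seat. The tape roll was still inside after release.
- **Shallow tray:** I carried it from the side table and lowered it onto the deep tray. It seated at 135.8 mm, against 136 expected.
- **Final check:** the top camera puts the stack's top tray at (518.0, 412.5) mm, yaw -0.103 rad. Before any move the bottom tray measured (518.9, 412.9) mm, yaw -0.105 rad. The post tops measured 164.6 to 166.5 mm, against 166 expected, so the stack is level to within the noise. The side view shows even, closed joints between the trays, and the gripper was well clear.
- **Not confirmed by measurement:** my numeric check of the pink bottle's cap returned no points because the arm blocked the top view. Both bottles stand upright in the last side picture, and I felt no contact with them at the wrist. The tape roll was last seen in the side view just before the shallow tray went on.

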